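# Tap out the loose cover bolt and hold its cap open

## Robot

A 6-joint arm with a two-finger parallel gripper is mounted at the origin on the work surface. World frame = base frame: x ahead of the robot, y to its left, z up, the work surface at z = 0. Lengths are in m, angles in rad, forces in N, time in s.
With the tool pointing down it reaches from about 0.35 to 0.875 m from the base axis. Payload 15.5 kg.
Tool frame: the origin (TCP) lies on the centre line of the jaws, within the pads' length; the fingertips stand 11 mm ahead of it and the grasp point (between the pads) lies 8 mm behind it; z points along the fingers, y is the direction in which the jaws open and shut (so a half turn about z gives the same grasp; the last joint's range is limited). The gripper opens to 85 mm and grips with 20 to 120 N. Pads are 22 mm wide; open, the fingers measure 114 mm over their backs; the gripper's body (76 mm by 85 mm) begins 54 mm behind the grasp point. The pads swing forward as they close: fully open they stand 13 mm farther back than shut.
Start: joints at [1.052, 0.494, 1.345, -0, 1.302, -0.096], TCP at [0.256, 0.57, 0.242] pointing down, gripper open.
Joint ranges: [-2.91, 2.91], [-0.82, 2.16], [0.22, 2.67], [-1.22, 4.37], [0.12, 2.79], [-3.08, 3.08]. Speed limits (rad/s): [1.89, 1.89, 2.57, 3.01, 3.01, 3.01].

## Interface

Orientations are given as a rotation vector (axis times angle).
In Python, from bench import manip, get_image, get_calibration gives the robot as it stands.
- The arm moves only by the tool move_arm, never from a script. Its argument "increments" is a list of rows, each a list of 4 numbers: the shift along the tool's x, y, z in m, then the turn about the tool's z in degrees. In form: [[x, y, z, twist], ...]. A call has 1 to 8 rows; each row shifts and turns the commanded pose from where the row before left it, along the tool's axes as they then stand; what a row does not reach is not made up. A row lasts 1/8 s, in which the tool goes at most 62.5 mm and 10.7 degrees, less where a joint would pass 70% of its speed; a pose out of reach is approached as far as the arm can. A call with a gripper value outside its range is refused whole. "hand" is the finger opening in m, from 0 to 0.0854, set as the call begins (left out, the last holds). The fingers move at their own pace and stop on an object; "squeeze" is the grip in N (left out, the last holds). Time passes only in rows, so rows that do not move let the fingers close. It gives the time, the measured TCP pose, the force and the opening at its end, in the units of the state.
- manip.get_obs(): the state, without advancing time (a new reading comes with each control period).
- get_image(name): name is "scene" or "top" or "wrist"; returns (picture, depth): 420x560x3 uint8, red, green, blue; 420x560 float32, m along the optical axis (not along the pixel's ray), 0 where there is no reading.
- get_calibration(name): a dict with "fx", "fy", "cx", "cy" (pixels), "k1" (the pictures are not rectified: a ray, as slopes to the right and down, at radius r is drawn at 1 + k1 r^2 times it, then the intrinsics apply), "R" (3x3) and "t" (3): a world point X has camera coordinates R X + t. Camera axes: x right, y down, z forward; pixel columns grow to the right and rows downward; lengths in m; the calibration is good to about 2 mm. A picture is of the moment at which its call begins: read the wrist's pose just before it. get_calibration takes no time and is no camera call; for the wrist camera it gives the pose at the moment of the call.
- manip.close_job(): hands the job in, once; it reports no verdict.
The state is a dict: "time": time; "qpos": joint angles; "qvel": joint speeds; "joint_efforts": joint torques, N m; "ee_pos": TCP position; "ee_rot": TCP orientation; "contact_force": force on the tool from outside, world axes, zero at the start; "moment": the same for the moment, N m; "gripper_width": opening from 0.0 (shut) to 1.0 (fully open).
Only numpy, scipy, OpenCV 4.12 (cv2) and the standard library are available. Lean on these libraries where they do the work, as an engineer would, in place of code of your own. Each camera call takes 0.05 s, during which the arm holds its last target. There are 200 camera calls.

## Task

One of the three bolts under the red hinged caps on top of the spindle headstock has worked loose. Starting at the robot's left (the end away from the chuck) and working along to the right, tap each shut cap firmly enough on its top to find the bolt that gives, then lift the loose bolt's cap by its thumb bar until it stands about upright, without pulling the bolt itself back up, and finish while still holding it there so that the fitter can tighten the bolt. Keep the other two caps shut and leave the hex key, oil can and brass blanks where they lie.

Things in the scene. Friction and masses are not known exactly. Their poses are not given: they have to be found in the camera images.
- headstock: Fixed bench spindle headstock, grey-green casting; chuck (125 mm) at its right (-y) end, belt guard at the left. Its top is a flat bare-metal cover plate, 200 (x) x 360 (y) mm, 200 mm above the bench. Origin: underside centre, -x faces the robot, y along the spindle. The capped bolts stand in a row along the plate's front at x = -70, y = +100, 0, -100 mm of this frame.
- bolt_left: The left one of three look-alike bolts under red hinged caps. Origin: on the cover plate, on the bolt's axis; z up, -x towards its thumb bar. From here, cap shut: cap 47 mm wide, flat top at z = 30 mm (tap there); hinge axis along y at x = 25, z = 15; thumb bar along y, 20 mm long, 10 mm thick, centre x = -43, z = 19, on a neck 9 mm wide, overhanging the plate's front edge by 13 mm.
- cap_left (a joint): Opening angle of that bolt's cap (rad): 0 shut, 1.57 upright, stops at 1.75. The thumb bar rises and swings away from the robot on a 68 mm radius. A light spring (under 1 N at the bar) shuts it whenever it is let go.
- ring_left (a point): Centre of the black ring under that cap, which carries the cap's hinge: 9 mm above the cover plate. Looseness cannot be seen. A tight bolt gives well under 1 mm when tapped; the loose one gives way at 1.5 to 3 N on its cap, drops 5 mm, cap, hinge and all, and stays down (its rubber collar grips it); about 4 N would lift it again.
- bar_left (a point): Centre of that cap's thumb bar (moves with the cap and with its bolt).
- bolt_middle: The middle one of three look-alike bolts under red hinged caps. Origin: on the cover plate, on the bolt's axis; z up, -x towards its thumb bar. From here, cap shut: cap 47 mm wide, flat top at z = 30 mm (tap there); hinge axis along y at x = 25, z = 15; thumb bar along y, 20 mm long, 10 mm thick, centre x = -43, z = 19, on a neck 9 mm wide, overhanging the plate's front edge by 13 mm.
- cap_middle (a joint): Opening angle of that bolt's cap (rad): 0 shut, 1.57 upright, stops at 1.75. The thumb bar rises and swings away from the robot on a 68 mm radius. A light spring (under 1 N at the bar) shuts it whenever it is let go.
- ring_middle (a point): Centre of the black ring under that cap, which carries the cap's hinge: 9 mm above the cover plate. Looseness cannot be seen. A tight bolt gives well under 1 mm when tapped; the loose one gives way at 1.5 to 3 N on its cap, drops 5 mm, cap, hinge and all, and stays down (its rubber collar grips it); about 4 N would lift it again.
- bar_middle (a point): Centre of that cap's thumb bar (moves with the cap and with its bolt).
- bolt_right: The right one of three look-alike bolts under red hinged caps. Origin: on the cover plate, on the bolt's axis; z up, -x towards its thumb bar. From here, cap shut: cap 47 mm wide, flat top at z = 30 mm (tap there); hinge axis along y at x = 25, z = 15; thumb bar along y, 20 mm long, 10 mm thick, centre x = -43, z = 19, on a neck 9 mm wide, overhanging the plate's front edge by 13 mm.
- cap_right (a joint): Opening angle of that bolt's cap (rad): 0 shut, 1.57 upright, stops at 1.75. The thumb bar rises and swings away from the robot on a 68 mm radius. A light spring (under 1 N at the bar) shuts it whenever it is let go.
- ring_right (a point): Centre of the black ring under that cap, which carries the cap's hinge: 9 mm above the cover plate. Looseness cannot be seen. A tight bolt gives well under 1 mm when tapped; the loose one gives way at 1.5 to 3 N on its cap, drops 5 mm, cap, hinge and all, and stays down (its rubber collar grips it); about 4 N would lift it again.
- bar_right (a point): Centre of that cap's thumb bar (moves with the cap and with its bolt).
- hex_key: Loose steel hex key, 110 mm arm along its y and a 36 mm foot, 8 mm thick, lying on the rear of the cover plate. Bystander. Origin: underside of the long arm's middle.
- oil_can: Yellow can, 60 mm wide and 125 mm tall, standing loose on the bench at the left. Bystander. Origin: underside centre.
- brass_0: Loose brass blank, 90 x 22 x 22 mm, in the 30 mm high steel tray at the right. Bystander. Origin: underside centre.
- brass_1: Loose brass blank, 90 x 22 x 22 mm, in the 30 mm high steel tray at the right. Bystander. Origin: underside centre.

How it is judged:
On the way, in this order (a step that is already met when the one before it is completed fails the run):
1. the left cap, shut, is tapped (contact force between the fingers and bolt_left above 2 N and value of joint cap_left below 0.1 rad), for 0.05 s.
2. the middle cap, shut, is tapped (contact force between the fingers and bolt_middle above 2 N and value of joint cap_middle below 0.1 rad), for 0.05 s.
3. the right cap, shut, is tapped (contact force between the fingers and bolt_right above 2 N and value of joint cap_right below 0.1 rad), for 0.05 s.
4. the loose bolt's cap is lifted (((value of joint cap_left above 0.8 rad and z of ring_left in the frame of bolt_left below 0.0065 m) or (value of joint cap_middle above 0.8 rad and z of ring_middle in the frame of bolt_middle below 0.0065 m) or (value of joint cap_right above 0.8 rad and z of ring_right in the frame of bolt_right below 0.0065 m))), for 0.2 s.
At the end, for the whole second after the job is handed in: The cap of the loose bolt (the one knocked down at least 2.5 mm by tapping) is held open by the fingers, at least 60 degrees (1.05 rad) from shut; the other two caps are shut (under 0.1 rad); hex key, oil can and brass blanks are within 30 mm of where they lay (((value of joint cap_left above 1.05 rad and z of ring_left in the frame of bolt_left below 0.0065 m and contact force between the fingers and bolt_left above 0.1 N and value of joint each of cap_middle, cap_right below 0.1 rad) or (value of joint cap_middle above 1.05 rad and z of ring_middle in the frame of bolt_middle below 0.0065 m and contact force between the fingers and bolt_middle above 0.1 N and value of joint each of cap_left, cap_right below 0.1 rad) or (value of joint cap_right above 1.05 rad and z of ring_right in the frame of bolt_right below 0.0065 m and contact force between the fingers and bolt_right above 0.1 N and value of joint each of cap_left, cap_middle below 0.1 rad)) and distance of each of hex_key, oil_can, brass_0, brass_1 from where it was at the start of the episode below 0.03 m); the arm keeps its last pose, push and grip.
It fails at once if the cap of a tight bolt (one that has not dropped under a tap) is lifted over 0.35 rad ((value of joint cap_left above 0.35 rad and not (z of ring_left in the frame of bolt_left below 0.0065 m)) or (value of joint cap_middle above 0.35 rad and not (z of ring_middle in the frame of bolt_middle below 0.0065 m)) or (value of joint cap_right above 0.35 rad and not (z of ring_right in the frame of bolt_right below 0.0065 m))).
It fails at once if a bystander is pushed more than 30 mm or knocked over (distance of any of hex_key, oil_can, brass_0, brass_1 from where it was at the start of the episode above 0.03 m or angle between oil_can's own z axis and vertical above 0.5 rad).
It also fails if it takes over 48 s, if anything falls off the work surface, if the arm or the gripper's body presses on something with over 40 N, if the wrist force passes 120 N, or if a joint passes its speed limit or range.

## Working session

There is one attempt and no reset: what is moved stays moved. The work goes in short steps, Python scripts to look and compute and a tool call to move; the robot and the scene stay as the last step left them, time stands still between calls to the robot, and variables do not carry over. Pictures are saved under pics/ and viewed, about 8 in all and at most 12, crops included, and the job is handed in when it is done.

Besides the shell and the picture viewer there is one more tool, called after "Emit:" as a command line: name --pt "numbers of a row" for each row, then --argument value for the rest. move_arm: Moves the arm, as the interface text tells. Its arguments: {"type":"object","properties":{"increments":{"type":"array","items":{"type":"array","items":{"type":"number"}}},"hand":{"type":"number"},"squeeze":{"type":"number"}},"required":["increments"]}

```bash
mkdir -p pics; ls
cat > h.py <<'E'
import numpy as np, cv2
from bench import manip, get_image, get_calibration
from scipy.spatial.transform import Rotation as Rn
def cloud(name):
    c=get_calibration(name); im,d=get_image(name)
    v,u=np.mgrid[0:d.shape[0],0:d.shape[1]]
    K=np.array([[c['fx'],0,c['cx']],[0,c['fy'],c['cy']],[0,0,1]],float)
    p=cv2.undistortPoints(np.stack([u,v],-1).reshape(-1,1,2).astype(float),K,np.array([c['k1'],0,0,0,0.])).reshape(*d.shape,2)
    P=np.dstack([p[...,0]*d,p[...,1]*d,d])
    W=(P-np.array(c['t']))@np.array(c['R'])
    W[d==0]=np.nan
    return im,W
def save(im,n): cv2.imwrite('pics/'+n,im[:,:,::-1])
E
python3 - <<'E'
from h import *
o=manip.get_obs();print({k:np.round(v,4) for k,v in o.items()}); print(Rn.from_rotvec(o['ee_rot']).as_matrix().round(3))
for n in('scene','top'):
    im,W=cloud(n); save(im,n+'.png'); np.savez(n+'.npz',im=im,W=W)
    h=cv2.cvtColor(im,cv2.COLOR_RGB2HSV); m=((h[...,0]<8)|(h[...,0]>172))&(h[...,1]>140)&(h[...,2]>60)
    k,l,s,c=cv2.connectedComponentsWithStats(m.astype(np.uint8))
    for i in range(1,k):
        if s[i,4]>60:
            q=W[l==i]; print(n,s[i],np.nanmin(q,0).round(3),np.nanmedian(q,0).round(3),np.nanmax(q,0).round(3))
E
```

```text
pics
{'time': np.float64(0.0), 'qpos': array([ 1.0525,  0.4942,  1.3462, -0.    ,  1.3025, -0.0955]), 'qvel': array([ 0.0015, -0.002 , -0.0002,  0.    , -0.0012, -0.0016]), 'joint_efforts': array([ 5.00000e-03, -8.82136e+01, -3.83882e+01,  3.00000e-04,
        9.80000e-03,  1.00000e-04]), 'ee_pos': array([0.2563, 0.5697, 0.2417]), 'ee_rot': array([-6.5910e-01, -3.0713e+00,  1.9000e-03]), 'contact_force': array([-0.2535, -0.4604,  0.8233]), 'moment': array([-0.0357,  0.0132,  0.0132]), 'gripper_width': np.float64(1.0016)}
[[-0.912  0.41  -0.001]
 [ 0.41   0.912 -0.001]
 [ 0.    -0.001 -1.   ]]
scene [462 127  22  12 202] [0.68  0.855 0.092] [0.722 0.886 0.106] [0.757 0.933 0.11 ]
scene [283 164  24  16 242] [0.197 0.055 0.004] [0.501 0.071 0.229] [0.522 0.402 0.234]
scene [256 180  27  17 296] [ 0.2   -0.044  0.   ] [ 0.502 -0.03   0.229] [0.525 0.286 0.233]
scene [229 198  28  19 342] [ 0.2   -0.145 -0.   ] [ 0.504 -0.127  0.229] [0.526 0.148 0.234]
top [312 207  19  29 313] [ 0.454 -0.143  0.021] [ 0.497 -0.121  0.23 ] [ 0.522 -0.099  0.235]
top [232 209  18  28 292] [0.452 0.056 0.13 ] [0.495 0.079 0.23 ] [0.518 0.098 0.236]
top [272 208  18  28 316] [ 0.454 -0.042  0.121] [ 0.495 -0.022  0.23 ] [0.52  0.003 0.236]
```

Run:
```python
from h import *
a=np.load('top.npz');W=a['W'];im=a['im']
h=cv2.cvtColor(im,cv2.COLOR_RGB2HSV); m=((h[...,0]<8)|(h[...,0]>172))&(h[...,1]>140)
for y0 in(.078,-.021,-.121):
    t=m&(abs(W[...,2]-.231)<.006)&(abs(W[...,1]-y0)<.04)
    q=W[t]; print('cap top',q.min(0).round(4),q.max(0).round(4),q.mean(0).round(4),len(q))
    b=(W[...,2]>.205)&(W[...,0]<.468)&(W[...,0]>.42)&(abs(W[...,1]-y0)<.03)
    q=W[b]; print('bar',q.min(0).round(4),q.max(0).round(4),q.mean(0).round(4),len(q))
# plate
p=(abs(W[...,2]-.2)<.004)&(W[...,0]>.4)&(W[...,0]<.75)
q=W[p]; print('plate',np.percentile(q,[.5,50,99.5],axis=0).round(3)); 
u=np.ascontiguousarray(p.astype(np.uint8)); v=q[:,:2].astype(np.float32); print(cv2.minAreaRect(v))
b=(W[...,2]>.23)&(W[...,0]>.35)
q=W[b];print('high',q.min(0),q.max(0))
A=np.vstack([cv2.resize(im,(746,560))]);save(A,'t.png')
```

```text
cap top [0.4515 0.0564 0.2251] [0.5179 0.0982 0.2361] [0.4958 0.0777 0.23  ] 252
bar [0.4515 0.0736 0.2157] [0.4665 0.0936 0.2277] [0.4574 0.0834 0.223 ] 46
cap top [ 0.4538 -0.0422  0.225 ] [ 5.199e-01 -4.000e-04  2.364e-01] [ 0.4983 -0.022   0.23  ] 251
bar [ 0.4515 -0.0371  0.2185] [ 0.4663 -0.0174  0.2262] [ 0.4583 -0.0264  0.2228] 42
cap top [ 0.4535 -0.1427  0.2251] [ 0.5223 -0.0986  0.2348] [ 0.4995 -0.1206  0.2302] 259
bar [ 0.4535 -0.1309  0.2163] [ 0.4661 -0.1112  0.2287] [ 0.4584 -0.1214  0.2226] 40
plate [[ 0.47  -0.198  0.196]
 [ 0.574 -0.02   0.2  ]
 [ 0.668  0.159  0.204]]
((0.5694984793663025, -0.020136430859565735), (0.20083265006542206, 0.3604995310306549), 0.8006758093833923)
high [ 0.47579861 -0.14278191  0.23000257] [0.52207094 0.10037259 0.23637218]
```

View pics/top.png

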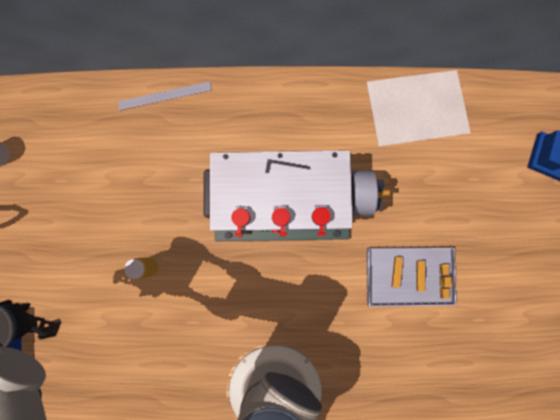

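View pics/scene.png

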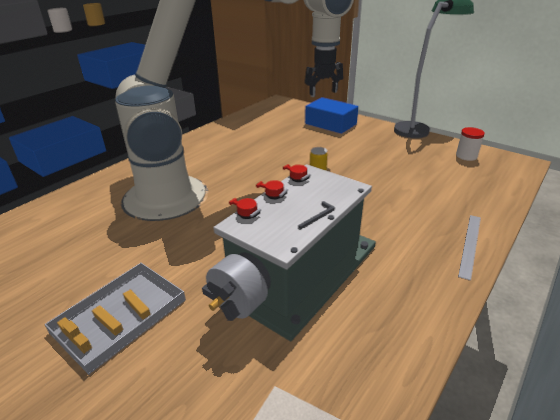

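Top view: caps at (241,217), (281,217) and (321,217), with their bars below them. The oil can is at (140,268) and the hex key at (285,165). Scene view: three red caps, all shut. The bars look slightly skewed from bolt to bolt, so I'll check with the wrist camera from close up.

Emit:
move_arm --pt "0 0 -0.04 -8.05" --pt "0 0 -0.05 -8.05" --pt "0 0 -0.04 -8.05" --pt "-0.015 -0.05 0 0" --pt "-0.015 -0.05 0 0" --pt "-0.015 -0.05 0 0" --pt "-0.015 -0.05 0 0" --pt "-0.015 -0.05 0 0" --hand 0 --squeeze 20

```text
time: 1.1
ee_pos: [0.3312, 0.3182, 0.3721]
ee_rot: [-0.002, -3.141, 0.0]
contact_force: [1.7, 0.2, 0.1]
gripper_width: -0.001
```

Emit:
move_arm --pt "-0.015 -0.05 0 0" --pt "-0.015 -0.05 0 0" --pt "-0.015 -0.05 0 0" --pt "-0.015 -0.05 0 0" --pt "-0.015 -0.05 0 0" --pt "-0.015 -0.05 0 0" --pt "0 -0.03 0 0" --pt "0 0 0 0"

```text
time: 2.1
ee_pos: [0.4206, -0.0119, 0.372]
ee_rot: [-0.007, -3.141, 0.0]
contact_force: [0.2, 0.2, 0.6]
gripper_width: 0.001
```

```bash
cat > look.py <<'E'
from h import *
import sys
o=manip.get_obs();print(o['time'],o['ee_pos'].round(4),o['contact_force'].round(2),o['gripper_width']); print(Rn.from_rotvec(o['ee_rot']).as_matrix().round(3))
im,W=cloud('wrist'); save(im,sys.argv[1]+'.png'); np.savez('w.npz',im=im,W=W)
h=cv2.cvtColor(im,cv2.COLOR_RGB2HSV); m=((h[...,0]<8)|(h[...,0]>172))&(h[...,1]>140)&(h[...,2]>40)&(W[...,2]>.19)
k,l,s,c=cv2.connectedComponentsWithStats(m.astype(np.uint8))
for i in range(1,k):
    if s[i,4]>200:
        q=W[l==i]; t=q[q[:,2]>np.percentile(q[:,2],60)-.003]
        (cx,cy),r=cv2.minEnclosingCircle(t[:,:2].astype(np.float32))
        b=q[(q[:,0]<cx-.036)]
        print(s[i],'cap',round(cx,4),round(cy,4),'r',round(r,4),'z',np.median(t[:,2]).round(4),'bar',b.min(0).round(4),b.max(0).round(4),len(b), cv2.minAreaRect(b[:,:2].astype(np.float32)) if len(b)>5 else '')
p=(abs(W[...,2]-.2)<.004); print(cv2.minAreaRect(W[p][:,:2].astype(np.float32)),np.median(W[p][:,2]))
E
python3 look.py w1
```

```text
2.1 [ 0.4206 -0.0119  0.372 ] [0.17 0.17 0.64] 0.000563174227463309
[[-1.     0.004 -0.001]
 [ 0.004  1.    -0.   ]
 [ 0.001 -0.    -1.   ]]
[ 353  236   55   77 2503] cap 0.4619 0.0538 r 0.067 z 0.2297 bar [0.407  0.015  0.4058] [0.4082 0.0229 0.4124] 39 ((0.40768516063690186, 0.018934007734060287), (0.00796186737716198, 0.001132724341005087), 88.28610229492188)Traceback (most recent call last):
  File "look.py", line 12, in <module>
    print(s[i],'cap',round(cx,4),round(cy,4),'r',round(r,4),'z',np.median(t[:,2]).round(4),'bar',b.min(0).round(4),b.max(0).round(4),len(b), cv2.minAreaRect(b[:,:2].astype(np.float32)) if len(b)>5 else '')
                                                                                                 ~~~~~^^^
    return umr_minimum(a, axis, None, out, keepdims, initial, where)
ValueError: zero-size array to reduction operation minimum which has no identity
```

View pics/w1.png

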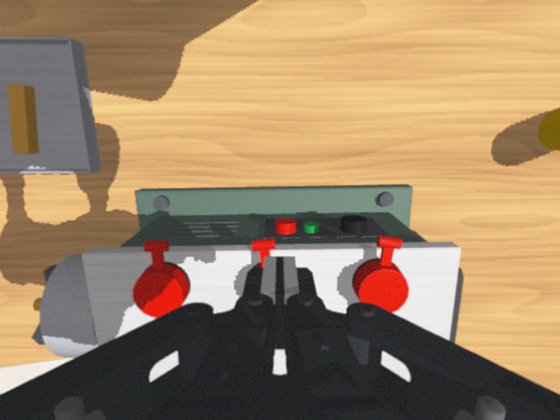

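Wrist view, with the robot towards the top and +y to the right. The right cap is at (162,290) with its bar at (155,246). The left cap is at (381,285) with its bar at (390,243). The middle bar is at (263,246), and its cap is hidden by the fingers.

```bash
cat > an.py <<'E'
from h import *
def an(im,W):
    h=cv2.cvtColor(im,cv2.COLOR_RGB2HSV); m=((h[...,0]<8)|(h[...,0]>172))&(h[...,1]>140)&(h[...,2]>40)&(W[...,2]>.205)&(W[...,2]<.245)&(W[...,0]>.43)
    for n,y0 in(('L',.078),('M',-.022),('R',-.121)):
        q=W[m&(abs(W[...,1]-y0)<.045)]; t=q[(q[:,0]>.472)]
        b=q[q[:,0]<.462]; r=cv2.minAreaRect(b[:,:2].astype(np.float32))
        (cx,cy),R=cv2.minEnclosingCircle(t[:,:2].astype(np.float32))
        print(n,'cap',round(cx,4),round(cy,4),'r',round(R,4),'z',np.median(t[:,2]).round(4),len(t),'bar y',b[:,1].min().round(4),b[:,1].max().round(4),'x',b[:,0].min().round(4),b[:,0].max().round(4),'z',np.percentile(b[:,2],80).round(4),len(b),np.round(r[0],4),np.round(r[1],4),round(r[2],1))
E
python3 - <<'E'
from an import *
for f in('w','top'):
    a=np.load(f+'.npz'); an(a['im'],a['W'])
a=np.load('w.npz');W=a['W'];p=(abs(W[...,2]-.2)<.003);print(np.median(W[p][:,2]))
# plate front edge
for y in(-.15,-.08,.03,.12):
    s=p&(abs(W[...,1]-y)<.01); print(y,np.percentile(W[s][:,0],.5).round(4))
E
```

```text
L cap 0.4955 0.081 r 0.0241 z 0.2294 2064 bar y 0.0744 0.0951 x 0.4497 0.462 z 0.2234 285 [0.4565 0.0846] [0.0204 0.0118] 84.4
M cap 0.4767 -0.0296 r 0.0055 z 0.2204 26 bar y -0.0359 -0.0157 x 0.4508 0.462 z 0.2237 257 [ 0.457  -0.0255] [0.0108 0.02  ] 7.3
R cap 0.4968 -0.1203 r 0.0252 z 0.2295 2223 bar y -0.1295 -0.1094 x 0.452 0.462 z 0.2235 251 [ 0.4571 -0.1195] [0.0201 0.0097] 88.1
L cap 0.4961 0.0785 r 0.023 z 0.2301 247 bar y 0.0759 0.0912 x 0.4515 0.4616 z 0.2255 30 [0.4565 0.0835] [0.0154 0.01  ] 88.9
M cap 0.4968 -0.0217 r 0.0239 z 0.23 253 bar y -0.0347 -0.0174 x 0.4538 0.4614 z 0.2245 28 [ 0.4576 -0.026 ] [0.0173 0.0076] 89.5
R cap 0.4978 -0.121 r 0.0247 z 0.2303 262 bar y -0.1307 -0.1114 x 0.4535 0.4613 z 0.2246 31 [ 0.4573 -0.121 ] [0.0193 0.0076] 89.0
0.199778253445609
-0.15 0.4708
-0.08 0.47
0.03 0.4687
0.12 0.4678
```

Emit:
move_arm --pt "-0.03 0.03 0.0 0" --pt "-0.03 0.03 0.02 0" --pt "-0.017 0.03 0.04 0" --pt "0 0.0 0.04 0" --pt "0 0 0.017 0" --pt "0 0 0.004 0" --pt "0 0 0.004 0" --pt "0 0 0 0"

```text
time: 3.15
ee_pos: [0.498, 0.0798, 0.2478]
ee_rot: [0.002, 3.141, 0.0]
contact_force: [0.5, 0.3, -0.4]
gripper_width: 0.004
```

Emit:
move_arm --pt "0 0 0.003 0" --pt "0 0 0.002 0" --pt "0 0 0 0"

```text
time: 3.52
ee_pos: [0.4978, 0.0796, 0.2422]
ee_rot: [-0.002, -3.141, 0.0]
contact_force: [-0.4, -0.5, 1.4]
gripper_width: -0.0
```

Emit:
move_arm --pt "0 0 0.001 0" --pt "0 0 0.0 0"

```text
time: 3.78
ee_pos: [0.4978, 0.0796, 0.2412]
ee_rot: [-0.002, -3.142, 0.0]
contact_force: [0.1, -0.4, 1.0]
gripper_width: -0.004
```

Emit:
move_arm --pt "0 0 0.001 0" --pt "0 0 0.0 0"

```text
time: 4.03
ee_pos: [0.4978, 0.0797, 0.2405]
ee_rot: [0.002, 3.141, 0.0]
contact_force: [-2.1, 0.7, 4.6]
gripper_width: -0.005
```

Emit:
move_arm --pt "0 0 0.001 0" --pt "0 0 0.0 0"

```text
time: 4.28
ee_pos: [0.4978, 0.0797, 0.24]
ee_rot: [0.002, 3.141, 0.0]
contact_force: [-5.3, -0.8, 14.9]
gripper_width: -0.007
```

Run:
```python
from h import *
for i in range(3):
    o=manip.get_obs(); print(o['time'],o['ee_pos'].round(4),o['contact_force'].round(2))
```

```text
4.275 [0.4978 0.0797 0.24  ] [-5.3  -0.82 14.89]
4.275 [0.4978 0.0797 0.24  ] [-5.3  -0.82 14.89]
4.275 [0.4978 0.0797 0.24  ] [-5.3  -0.82 14.89]
```

Left gives under 1 mm at about 15 N, so it is tight. On to the middle.

Emit:
move_arm --pt "0 0 -0.012 0" --pt "0 -0.03 -0.005 0" --pt "0 -0.035 0 0" --pt "-0.001 -0.035 0 0" --pt "0 0 0.008 0" --pt "0 0 0.006 0" --pt "0 0 0 0"

```text
time: 5.15
ee_pos: [0.4983, -0.0196, 0.2418]
ee_rot: [-0.001, -3.14, -0.0]
contact_force: [-0.1, 0.0, -0.6]
gripper_width: 0.002
```

Emit:
move_arm --pt "0 0 0.001 0" --pt "0 0 0.0 0"

```text
time: 5.4
ee_pos: [0.4987, -0.02, 0.2414]
ee_rot: [0.001, 3.141, -0.0]
contact_force: [-0.1, -0.6, 0.3]
gripper_width: 0.002
```

Emit:
move_arm --pt "0 0 0.001 0" --pt "0 0 0.0 0"

```text
time: 5.65
ee_pos: [0.4987, -0.0203, 0.2403]
ee_rot: [0.002, 3.141, 0.0]
contact_force: [0.4, 1.0, 0.7]
gripper_width: 0.003
```

Emit:
move_arm --pt "0 0 0.001 0" --pt "0 0 0.0 0"

```text
time: 5.9
ee_pos: [0.4987, -0.0204, 0.2392]
ee_rot: [0.002, 3.142, 0.0]
contact_force: [-0.3, 0.4, 0.5]
gripper_width: -0.002
```

Emit:
move_arm --pt "0 0 0.0015 0" --pt "0 0 0.0 0"

```text
time: 6.15
ee_pos: [0.4986, -0.0204, 0.2376]
ee_rot: [-0.002, -3.141, 0.0]
contact_force: [0.4, -0.7, -0.8]
gripper_width: -0.007
```

Emit:
move_arm --pt "0 0 0.0015 0" --pt "0 0 0.0 0"

```text
time: 6.4
ee_pos: [0.4986, -0.0204, 0.2361]
ee_rot: [-0.002, -3.141, 0.0]
contact_force: [-0.0, 0.2, -0.4]
gripper_width: -0.001
```

Emit:
move_arm --pt "0 0 0.001 0" --pt "0 0 0.0 0"

```text
time: 6.65
ee_pos: [0.4987, -0.0204, 0.2356]
ee_rot: [0.002, 3.141, -0.0]
contact_force: [-2.3, 0.4, 8.5]
gripper_width: 0.002
```

Middle dropped 5 mm and then met 8.5 N at the bottom, so it is the loose one. The right cap still has to be tapped.

Emit:
move_arm --pt "0 0 -0.016 0" --pt "0 -0.03 -0.006 0" --pt "0 -0.035 0 0" --pt "-0.001 -0.035 0 0" --pt "0 0 0.008 0" --pt "0 0 0.007 0" --pt "0 0 0 0"

```text
time: 7.52
ee_pos: [0.4991, -0.1195, 0.2416]
ee_rot: [-0.001, -3.14, -0.001]
contact_force: [0.1, -0.3, -0.7]
gripper_width: -0.003
```

Emit:
move_arm --pt "0 0 0.001 0" --pt "0 0 0.0 0"

```text
time: 7.78
ee_pos: [0.4996, -0.12, 0.2414]
ee_rot: [0.001, 3.141, -0.0]
contact_force: [-0.3, -0.2, -0.5]
gripper_width: 0.0
```

Emit:
move_arm --pt "0 0 0.001 0" --pt "0 0 0.0 0"

```text
time: 8.02
ee_pos: [0.4996, -0.1202, 0.2405]
ee_rot: [0.002, 3.141, 0.0]
contact_force: [-0.2, 2.0, 4.3]
gripper_width: -0.002
```

Emit:
move_arm --pt "0 0 0.0005 0" --pt "0 0 0.0 0"

```text
time: 8.28
ee_pos: [0.4996, -0.1203, 0.2402]
ee_rot: [0.002, 3.141, 0.0]
contact_force: [-2.9, 1.8, 9.4]
gripper_width: 0.0
```

Emit:
move_arm --pt "0 0 -0.02 0" --pt "0 0.02 -0.04 0" --pt "0.02 0.05 -0.04 0" --pt "0.03 0.05 0 0" --pt "0.03 0.045 0 0" --pt "0 0 0 0" --pt "0 0 0 0"

```text
time: 9.15
ee_pos: [0.4214, 0.0412, 0.3372]
ee_rot: [0.001, 3.141, -0.0]
contact_force: [-0.6, -0.1, 0.2]
gripper_width: 0.002
```

Run:
```python
from an import *
o=manip.get_obs();print(o['time'],o['ee_pos'].round(4),o['contact_force'].round(2))
im,W=cloud('wrist');save(im,'w2.png');np.savez('w2.npz',im=im,W=W);an(im,W)
im,W=cloud('top');an(im,W)
```

```text
9.15 [0.4214 0.0412 0.3372] [-0.62 -0.13  0.19]
L cap 0.4843 0.0849 r 0.0162 z 0.2289 986 bar y 0.0751 0.095 x 0.4493 0.4619 z 0.2233 347 [0.4562 0.0846] [0.0196 0.012 ] 83.6
M cap 0.4939 -0.0178 r 0.0235 z 0.224 1471 bar y -0.0355 -0.0152 x 0.4506 0.4617 z 0.2185 323 [ 0.4568 -0.0251] [0.0105 0.0199] 6.9
R cap 0.4971 -0.119 r 0.0255 z 0.2292 3166 bar y -0.1292 -0.1091 x 0.452 0.4619 z 0.2232 361 [ 0.4571 -0.1191] [0.0097 0.02  ] 0.9Traceback (most recent call last):
  File "<stdin>", line 4, in <module>
  File "an.py", line 8, in an
    print(n,'cap',round(cx,4),round(cy,4),'r',round(R,4),'z',np.median(t[:,2]).round(4),len(t),'bar y',b[:,1].min().round(4),b[:,1].max().round(4),'x',b[:,0].min().round(4),b[:,0].max().round(4),'z',np.percentile(b[:,2],80).round(4),len(b),np.round(r[0],4),np.round(r[1],4),round(r[2],1))
                                                                                                       ~~~~~~~~~~^^
    return umr_minimum(a, axis, None, out, keepdims, initial, where)
ValueError: zero-size array to reduction operation minimum which has no identity
```

View pics/w2.png

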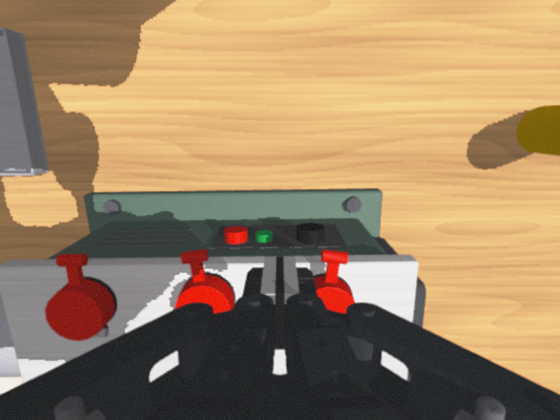

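Wrist view: the middle bar is at (195,257), its cap at (205,297), about 5 mm lower than its neighbours and yawed about 6.9°. The bar centre fits the bolt geometry: (0.4568, -0.0252), z about 0.214. I'll grip the bar's ends with the jaws along its length, so it can pivot between the pads.

Emit:
move_arm --pt "-0.017 -0.033 0 0" --pt "-0.0164 -0.0336 0.02 0" --pt "0 0 0.04 -7" --pt "0 0 0.025 0" --pt "0 0 0 0" --pt "0 0 0 0" --hand 0.045

```text
time: 10.0
ee_pos: [0.4551, -0.0258, 0.2529]
ee_rot: [-0.188, 3.135, -0.0]
contact_force: [-0.8, 0.2, 0.2]
gripper_width: 0.525
```

Run:
```python
from an import *
o=manip.get_obs();print(o['time'],o['ee_pos'].round(4),o['contact_force'].round(2),o['gripper_width']);R=Rn.from_rotvec(o['ee_rot']).as_matrix();print(R.round(3))
print('to bar in tool',(R.T@(np.array([.4568,-.0252,.214])-o['ee_pos'])).round(4))
im,W=cloud('wrist');save(im,'w3.png')
```

```text
10.0 [ 0.4551 -0.0258  0.2529] [-0.84  0.25  0.21] 0.5249632951928977
[[-0.993 -0.12   0.001]
 [-0.12   0.993 -0.   ]
 [-0.001 -0.    -1.   ]]
to bar in tool [-0.0017  0.0004  0.0389]
```

View pics/w3.png

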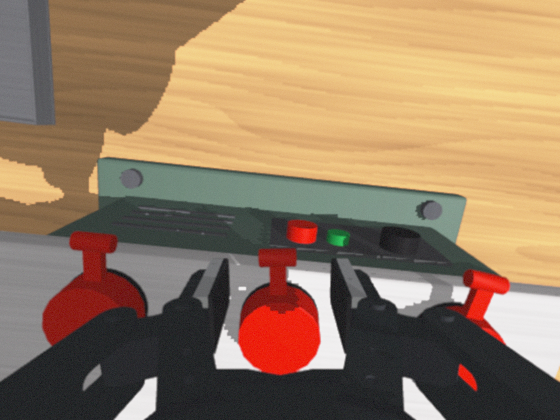

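Wrist view: the middle bar at (277,258) is level in the picture and centred between the pads (about x 218 to 345). Going down and closing.

Emit:
move_arm --pt "0 0.0004 0.02 0" --pt "0 0 0.012 0" --pt "0 0 0.006 0" --pt "0 0 0 0" --pt "0 0 0 0"

```text
time: 10.68
ee_pos: [0.4547, -0.025, 0.2145]
ee_rot: [-0.19, 3.135, -0.0]
contact_force: [0.1, -0.6, -0.2]
gripper_width: 0.525
```

Emit:
move_arm --pt "0 0 0 0" --pt "0 0 0 0" --pt "0 0 0 0" --pt "0 0 0 0" --hand 0.015 --squeeze 20

```text
time: 11.18
ee_pos: [0.4545, -0.0258, 0.2143]
ee_rot: [-0.19, 3.136, -0.003]
contact_force: [-1.8, -10.1, 1.5]
gripper_width: 0.22
```

Emit:
move_arm --pt "0 -0.001 0 0" --pt "0 0 0 0" --pt "0 0 0 0"

```text
time: 11.55
ee_pos: [0.4545, -0.0262, 0.2142]
ee_rot: [-0.19, 3.136, -0.001]
contact_force: [-1.6, -5.7, 1.8]
gripper_width: 0.226
```

Emit:
move_arm --pt "0 -0.0012 0 0" --pt "0 0 0 0" --pt "0 0 0 0"

```text
time: 11.92
ee_pos: [0.4546, -0.0269, 0.214]
ee_rot: [0.19, -3.136, -0.0]
contact_force: [-1.6, 1.5, 2.6]
gripper_width: 0.222
```

Emit:
move_arm --pt "-0.0006 0 -0.0059 0" --pt "-0.0011 0 -0.0058 0" --pt "0 0 0 0"

```text
time: 12.3
ee_pos: [0.4564, -0.0269, 0.2262]
ee_rot: [-0.19, 3.136, -0.0]
contact_force: [-0.9, 0.8, -1.2]
gripper_width: 0.224
```

Emit:
move_arm --pt "-0.0016 0 -0.0057 0" --pt "-0.0021 0 -0.0056 0" --pt "0 0 0 0"

```text
time: 12.68
ee_pos: [0.4602, -0.0264, 0.2375]
ee_rot: [-0.19, 3.135, -0.0]
contact_force: [0.0, 0.5, -1.7]
gripper_width: 0.224
```

Run:
```python
from an import *
o=manip.get_obs();print(o['time'],o['ee_pos'].round(4),o['contact_force'].round(2))
im,W=cloud('scene');np.savez('s2.npz',im=im,W=W);save(cv2.resize(im[130:250,200:360],(640,480),interpolation=cv2.INTER_CUBIC),'s2.png')
```

```text
12.675 [ 0.4602 -0.0264  0.2375] [ 0.03  0.45 -1.75]
```

View pics/s2.png

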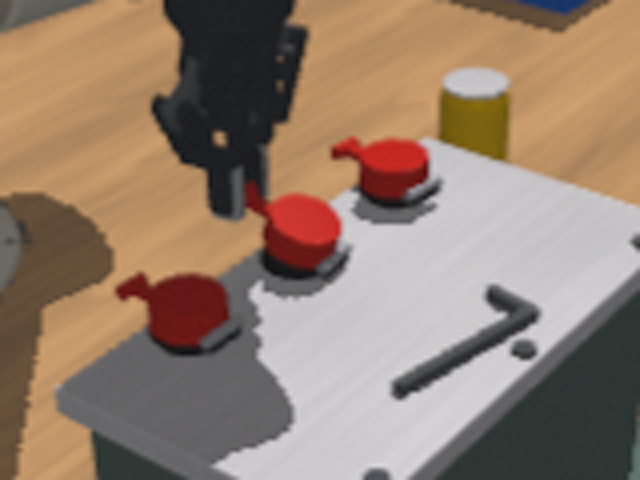

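The crop shows the middle cap tilting up about 20°, with its bar held in the jaws at (250,200). Its neighbours are shut and the middle ring still sits low. Continuing along the arc.

Emit:
move_arm --pt "-0.0026 0 -0.0054 0" --pt "-0.003 0 -0.0051 0" --pt "0 0 0 0"

```text
time: 13.1
ee_pos: [0.4658, -0.0257, 0.2479]
ee_rot: [-0.19, 3.136, -0.0]
contact_force: [-0.4, 1.2, -2.2]
gripper_width: 0.225
```

Emit:
move_arm --pt "-0.0035 0 -0.0048 0" --pt "-0.0039 0 -0.0045 0" --pt "0 0 0 0"

```text
time: 13.48
ee_pos: [0.4732, -0.0248, 0.2572]
ee_rot: [-0.19, 3.136, 0.0]
contact_force: [-2.3, 1.1, -0.2]
gripper_width: 0.224
```

Emit:
move_arm --pt "-0.0043 0 -0.0039 0" --pt "-0.0046 0 -0.0036 0" --pt "0 0 0 0"

```text
time: 13.85
ee_pos: [0.4821, -0.0237, 0.2647]
ee_rot: [-0.19, 3.135, -0.0]
contact_force: [-5.3, 1.1, 1.9]
gripper_width: 0.224
```

Emit:
move_arm --pt "-0.0049 0 -0.0032 0" --pt "-0.0052 0 -0.0028 0" --pt "0 0 0 0"

```text
time: 14.22
ee_pos: [0.4921, -0.0225, 0.2705]
ee_rot: [-0.19, 3.136, 0.0]
contact_force: [-4.4, 1.7, 3.6]
gripper_width: 0.226
```

Emit:
move_arm --pt "-0.0054 0 -0.0025 0" --pt "-0.0056 0 -0.002 0" --pt "0 0 0 0"

```text
time: 14.6
ee_pos: [0.5029, -0.0211, 0.2749]
ee_rot: [-0.19, 3.135, 0.0]
contact_force: [-4.2, 3.9, 3.6]
gripper_width: 0.225
```

Emit:
move_arm --pt "-0.0058 0 -0.0015 0" --pt "-0.003 0 -0.0005 0" --pt "0 0 0 0" --pt "0 0 0 0"

```text
time: 15.1
ee_pos: [0.5114, -0.02, 0.2769]
ee_rot: [-0.19, 3.135, 0.0]
contact_force: [-4.4, 4.1, 4.4]
gripper_width: 0.223
```

Run:
```python
from an import *
o=manip.get_obs();print(o['time'],o['ee_pos'].round(4),o['contact_force'].round(2))
im,W=cloud('scene');np.savez('s3.npz',im=im,W=W);save(cv2.resize(im[130:250,200:360],(640,480),interpolation=cv2.INTER_CUBIC),'s3.png')
```

```text
15.1 [ 0.5114 -0.02    0.2769] [-4.35  4.12  4.43]
```

View pics/s3.png

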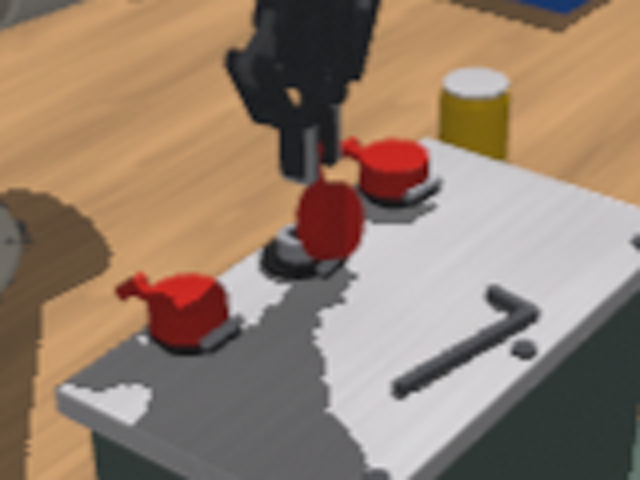

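The crop shows the middle cap close to upright at (330,220), with its bar still in the jaws and the bolt exposed below. The neighbouring caps are shut and the hex key hasn't moved. The net push on the bolt is downward (about 4 N), so it can't have come up. Handing in.

```bash
python3 -c "
from bench import manip
print(manip.close_job()); o=manip.get_obs(); print(o['time'],o['ee_pos'],o['contact_force'],o['gripper_width'])"
```

```text
the job is handed in; nothing more can be done
None
the job is handed in; nothing more can be done
```

The middle bolt is the loose one. I handed in the job with its cap held open by the thumb bar, about 75–80° from shut by the commanded arc. No verdict was reported.

- **Taps, left to right:** The left cap held firm at about 15 N and the right at about 9 N, both giving under 1 mm. The middle dropped about 5 mm, then met 8.5 N at the bottom. The wrist camera afterwards showed its cap top at z 0.224, against 0.229 for the other two.
- **Lift:** I gripped the ends of the bar at 20 N and followed the hinge arc. The strongest upward pull read was about 2 N, below the roughly 4 N that would lift the bolt.
- **Last check (15.1 s):** The bar was still in the jaws and the arm was pressing down on the bolt with about 4 N. The last picture showed the cap near upright, the other two caps shut, and the hex key and oil can in place.
- **Not checked at the end:** I did not measure the ring height directly; that it stayed down is inferred from the downward push. The brass blanks were outside the last picture, but the arm never went near them. A second reading of the bar from the top camera failed, so its position rests on the wrist view and the given dimensions.
- **Side push:** When the jaws first closed they pushed sideways on the bar with about 10 N. I re-centred them to about 1.5 N before lifting, but it had crept back to about 4 N by the end.

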